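Open the dial padlock on the reagent strongbox and hold it up

ROBOT

A 6-joint arm with a two-finger parallel gripper is mounted at the origin on a cart in front of the work surface, level with it; the furniture and walls round the work are solid. World frame = base frame: x ahead of the robot, y to its left, z up, the work surface at z = 0. Lengths are in mm, angles in rad, forces in N, time in s.
With the tool pointing down it reaches from about 300 to 775 mm from the base axis. Payload 14.6 kg.
Tool frame: the origin (TCP) lies between the finger pads; the fingertips stand manip.tip_reach ahead of it and the grasp point (between the pads) lies 5 mm behind it (manip.tip_reach is the distance from the TCP to the fingertips, in mm); z points along the fingers, y is the line along which they close (so a half turn about z gives the same grasp; the last joint's range is limited). The gripper opens to 94 mm and grips with 3 to 60 N. Pads are 16 mm wide; open, the fingers measure 119 mm over their backs; the gripper's body (75 mm by 177 mm) begins 78 mm behind the grasp point.
Start: joints at [-1.405, 0.3, 1.521, -0, 1.321, -0.067], TCP at [126.88, -535.155, 219.446] pointing down, gripper open.
Joint ranges: [-3.03, 3.03], [-0.79, 2.21], [0.23, 2.52], [-1.04, 4.18], [0, 3.07], [-2.55, 2.55]. Speed limits (rad/s): [2.22, 2.22, 2.57, 3.14, 3.14, 3.14].

INTERFACE

Orientations are given as [roll, pitch, yaw] about the fixed x, y, z axes, in that order (R = Rz(yaw) Ry(pitch) Rx(roll)).
In Python, from cell import manip gives the robot as it stands. The module is installed in compiled form; this text tells all that it offers.
- The arm moves only by the shell command python3 -m creep 'ROWS' [FORCE]. ROWS is JSON, a list of rows, each a list of 3 entries, a list of its own where there are three numbers: the opening, from -1 (shut) to 1 (fully open), then the shift along the tool's x, y, z in cm, then the turn about the tool's z in units of 5 degrees (1.0 is 5 degrees). In form: [[grip, [tx, ty, tz], roll], ...]. A call has 1 to 12 rows; each row is the pose to reach, as a shift and turn from the pose commanded when the call began, along the tool's axes at that moment; what a row does not reach only later rows make up. A row lasts 1/10 s, in which the tool goes at most 50 mm and 8.59 degrees, less where a joint would pass 70% of its speed; a pose out of reach is approached as far as the arm can. A call with a gripper value outside its range is refused whole. The fingers move at their own pace and stop on an object; FORCE is the grip in N (left out, the last holds). Time passes only in rows, so rows that repeat a pose let the fingers close. It gives the time, the measured TCP pose, the force, the opening and the grip force at its end, in the units of the state.
- manip.read_state(): the state, without advancing time (a new reading comes with each control period).
- manip.camera(name): name is "scene" or "side" or "wrist"; returns the picture (384x512x3 uint8, red, green, blue); there is no depth.
- manip.camera_params(name): a dict with "fovy" (degrees; the focal length in pixels is half the picture's height over the tangent of half this angle, whatever the lens; pixels are square), "cx", "cy" (the principal point, pixels), "k1" (the pictures are not rectified: a ray, as slopes to the right and down, at radius r is drawn at 1 + k1 r^2 times it, then the intrinsics apply), "origin" and "attitude" of the camera in the world. Camera axes: x right, y down, z forward; pixel columns grow to the right and rows downward; lengths in mm; the calibration is good to about 2 mm. A picture is of the moment at which its call begins: read the wrist's pose just before it. camera_params takes no time and is no camera call; for the wrist camera it gives the pose at the moment of the call.
- manip.sign_off(): hands the job in; it is judged then, once.
The state is a dict: "clock": time; "joints": joint angles; "qd": joint speeds; "effort": joint torques, N m; "eef_pos": TCP position; "eef_rot": TCP orientation; "wrist_force": force on the tool from outside, world axes, zero at the start; "moment": the same for the moment, N m; "finger_gap": finger opening in mm; "finger_force": force on a finger pad.
Only numpy, scipy, OpenCV 4.12 (cv2) and the standard library are available. Lean on these libraries where they do the work, as an engineer would, in place of code of your own. Each camera call takes 0.05 s, during which the arm holds its last target. There are 200 camera calls.

TASK

The grey strongbox is locked with a combination padlock that lies dial up on its front deck. Turn the dial until its white pointer line points straight at the shackle, feeling the clicks on the way, and the shackle springs out a little; then pull the padlock against the staple, without wrenching it, until the shackle is fully open, slip it off the staple and lift it. Finish while still holding the padlock in the gripper, dial up and with its shackle open, about 10 cm above the deck over the box, and leave everything else on the bench where it is.

Things in the scene. Friction and masses are not known exactly. Their poses are not given: they have to be found in the camera images.
- strongbox: Grey steel box, fixed to the bench, 290 (x) x 200 (y) mm; origin at the centre of its underside, x from its front to its rear hinges. Flat front deck 85 mm above the origin (x = -145 to -20 mm). The lid behind is 5 mm higher, with a folded wire handle up to 13 mm above deck level at x = 60 to 104 mm. The hasp strap from the lid lies flat round the staple.
- cheeks (a point): Point on the deck midway between two low guard cheeks that keep the padlock from swinging, at [-95, 0, 85] mm in the strongbox frame, axes as the box. The cheeks are 9 mm high, 3 mm thick and 80 mm long (along x, centred here), inner faces at y = +-28 mm; their flat feet reach y = +-43 mm. The padlock can slide along x between them.
- staple (a point): Centre of the opening of the staple, 14 mm above the deck, at [-38, 14, 99] mm in the strongbox frame, axes as the box. A closed arch of 5 mm steel bar in the y-z plane: legs 9.5 mm either side of this point, top 15 mm above it; the opening is 14 mm wide and reaches 10 mm above this point. The toe leg of the shackle runs through it along x.
- padlock: Steel padlock, about 0.35 kg, lying on the deck between the cheeks; body 50 (x) x 52 (y) x 28 mm thick. Origin at the centre of its underside, z up through the dial, x towards the shackle (along the box's x within 2 degrees). The shackle is a U of 8 mm bar, 14 mm above the underside; legs at y = -14 mm (heel, stays in the body) and y = +14 mm (toe, through the staple).
- body_face (a point): Point on the padlock body's front face where the toe leg enters, at [25, 14, 14] mm in the padlock frame. The staple stands 10 to 14 mm in front of it (+x) at the start. To unhook: with the shackle fully open move the padlock forward (+x) until the staple stands in the gap between this face and the toe end, then lift straight up.
- toe_end (a point): End of the shackle's toe leg (moves with the shackle): 8 mm inside the body when closed. With the shackle out by s it stands s - 8 mm in front of the body face, so 14 mm when fully open: the gap that the 5 mm staple passes through.
- shackle_bend (a point): Inner middle of the shackle's half-circle bend (moves with the shackle), 32 mm in front of the body face when closed; the bend's outer end is 8 mm further. Draw the padlock back (-x): the bend meets the staple when that is 28 mm + s in front of the body face (s: shackle slid out), and further pulling, under 6 N, draws the shackle out to its stop.
- dial_grip (a point): Centre of the dial's grip, on the dial axis, at [2, 0, 40] mm in the padlock frame, axes as the padlock. The black dial is a knurled cylinder 34 mm in diameter, from 32 to 48 mm above the padlock's underside, on a flange 41 mm in diameter (28 to 32 mm).
- padlock_dial (a joint): Angle of the dial, rad, growing clockwise seen from above; stops at +-3.05. 0 = the white pointer line on top points along the padlock's +x, at the small diamond mark beside the shackle: only there the lock opens. Clicks at +-0.79, 1.31, 1.83, 2.36, 2.88 (ticks); within 0.3 of 0 the sprung lock draws it to 0. Starts between -2.5 and -0.95. About 0.1 N m turns it.
- padlock_shackle (a joint): How far the shackle has slid out of the body, m. Locked 0 to 0.002; at dial 0 a spring throws it out to about 0.008 by itself; fully open 0.022 (stop). Friction keeps it where it is pulled to.
- timer: Small grey bench timer, 43 x 70 x 18 mm, loose; leave it alone. Origin under its centre.
- vial: Brown vial with a ribbed cap, 30 mm diameter, 70 mm tall, loose; leave it alone. Origin under its centre.
- vial_tall: Brown vial, 30 mm diameter, 85 mm tall, loose; leave it alone. Origin under its centre.
- petri: Clear dish, 59 mm diameter, 16 mm tall, loose; leave it alone. Origin under its centre.
- sample_jar: Small jar with a screw cap, 28 mm diameter, 46 mm tall, standing loose on the right front of the strongbox's lid; leave it alone. Origin under its centre.
Not all that is in view belongs to the job. Several things have the shape of the padlock; the one meant has the colours described above.

How it is judged (in metres and radians):
On the way, in this order (a step that is already met when the one before it is completed fails the run):
1. the dial is at its gate and the shackle has sprung (value of joint padlock_shackle above 0.005 m and value of joint padlock_dial between -0.3 and 0.3 rad), for 0.2 s.
2. the shackle is pulled fully open while the padlock is still down on the deck (value of joint padlock_shackle above 0.018 m and z of padlock in the frame of strongbox below 0.105 m), for 0.2 s.
At the end, for the whole second after the job is handed in: The gripper holds the padlock still (finger force on it over 2 N), its underside at least 70 mm above the deck and its centre within 200 mm (horizontally) of the strongbox's centre, dial up within 20 degrees, shackle open by at least 15 mm, free of the box (z of padlock in the frame of strongbox above 0.155 m and horizontal distance between padlock and strongbox below 0.2 m and angle between padlock's own z axis and vertical below 0.35 rad and value of joint padlock_shackle above 0.015 m and contact force between the fingers and padlock above 2 N and contact force between padlock and strongbox below 0.1 N and linear speed of padlock below 0.05 m/s); the arm keeps its last pose, push and grip.
It fails at once if the padlock is wrenched against the staple or box (over 40 N) (contact force between padlock and strongbox above 40 N).
It fails at once if a bystander is pushed by more than 20 mm (distance of any of timer, vial, vial_tall, petri, sample_jar from where it was at the start of the episode above 0.02 m).
It also fails if it takes over 54 s, if anything falls off the work surface, if the arm or the gripper's body presses on something with over 40 N, if the wrist force passes 120 N, or if a joint passes its speed limit or range.

## Working session

There is one attempt and no reset: what is moved stays moved. The work goes in short steps, Python scripts to look and compute and a shell command to move; the robot and the scene stay as the last step left them, time stands still between calls to the robot, and variables do not carry over. Pictures are saved under pics/ and viewed, at most 14 in all, crops included, and the job is handed in when it is done.

```bash
mkdir -p pics
python3 - <<'E'
from cell import manip
import cv2
print(manip.tip_reach, manip.read_state())
for n in ("scene","side"):
    p=manip.camera_params(n); print(n,p)
    cv2.imwrite(f"pics/{n}0.png",manip.camera(n)[:,:,::-1])
print(manip.camera_params("wrist"))
E
```

```text
14.0 {'clock': 0.0, 'joints': array([-1.40464423e+00,  3.00482852e-01,  1.52157426e+00, -1.26873021e-06,
        1.32067653e+00, -6.66221863e-02]), 'qd': array([ 0.00056036, -0.00053725, -0.00217827,  0.00020314,  0.00106026,
       -0.00034107]), 'effort': array([ 1.81740354e-03, -5.31806874e+01, -3.52732480e+01,  7.09049497e-02,
        2.44153087e-02, -1.02508207e-04]), 'eef_pos': array([ 126.81830074, -534.93467904,  218.88275252]), 'eef_rot': array([-3.14045411e+00, -7.47327854e-05,  2.32774552e-01]), 'wrist_force': array([ 0.92020371, -0.55889702,  1.03508311]), 'moment': array([ 0.00089424, -0.03196217, -0.0322628 ]), 'finger_force': 0.0, 'finger_gap': 94.12852944910988}
scene {'fovy': 55.89290100581493, 'cx': 254.6436225229236, 'cy': 195.01680095230884, 'k1': -0.07563866811738375, 'origin': array([-322.38015891,  471.98566486,  577.62501124]), 'attitude': array([-2.0230548 ,  0.00753374, -2.14490943])}
side {'fovy': 46.15144345494252, 'cx': 253.33449450336758, 'cy': 193.95550314369598, 'k1': -0.073366049350041, 'origin': array([  -39.37791631, -1320.27641389,   711.69725633]), 'attitude': array([-1.97478015, -0.02041016, -0.41270555])}
{'fovy': 62.21735771999926, 'cx': 253.8559379321405, 'cy': 192.61425826812263, 'k1': -0.06224864614204358, 'origin': array([ 197.18788352, -518.30290537,  385.01279205]), 'attitude': array([ 2.89060325e+00,  9.80859299e-04, -1.33870444e+00])}
```

View pics/scene0.png

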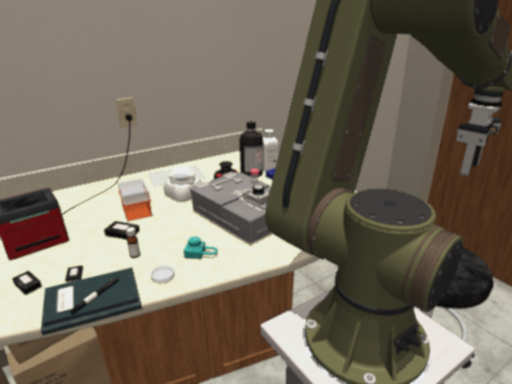

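View pics/side0.png

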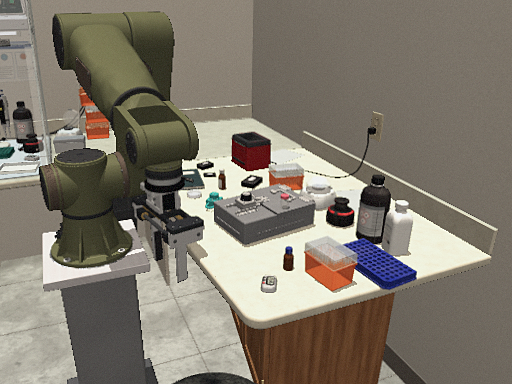

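Candidates in the side picture: the teal lock at (213,200), a white/grey one on the bench at (268,284), and the grey one with a black dial on the strongbox at (246,196). The last fits the description, since it lies on the grey box. I'll enlarge it to confirm and locate it.

```bash
cat > h.py <<'E'
import numpy as np, cv2
from scipy.spatial.transform import Rotation as R
def cam(p):
    f=192/np.tan(np.radians(p["fovy"]/2)); return f,R.from_euler("xyz",p["attitude"]).as_matrix(),np.array(p["origin"])
def pix2plane(p,uv,z):
    f,M,o=cam(p); d=np.array([(uv[0]-p["cx"])/f,(uv[1]-p["cy"])/f]); s=d.copy()
    for _ in range(20): s=d/(1+p["k1"]*(s@s))
    v=M@np.array([*s,1]); return o+v*(z-o[2])/v[2]
def proj(p,X):
    f,M,o=cam(p); c=(np.atleast_2d(X)-o)@M; s=c[:,:2]/c[:,2:]
    return s*(1+p["k1"]*(s**2).sum(1,keepdims=True))*f+[p["cx"],p["cy"]]
E
python3 - <<'E'
from cell import manip
from h import *
p=manip.camera_params("side")
for uv,z in [((246,192),133),((215,217),85),((220,240),0),((315,210),90),((289,258),35),((213,205),15),((268,284),15)]: print(uv,pix2plane(p,uv,z).round())
im=cv2.imread("pics/side0.png")[170:260,190:340]
cv2.imwrite("pics/crop0.png",cv2.resize(im,None,fx=5,fy=5,interpolation=cv2.INTER_CUBIC))
E
```

```text
(246, 192) [498. -61. 133.]
(215, 217) [ 373. -108.   85.]
(220, 240) [ 389. -109.    0.]
(315, 210) [ 691. -187.   90.]
(289, 258) [ 516. -342.   35.]
(213, 205) [446. 125.  15.]
(268, 284) [ 417. -411.   15.]
```

View pics/crop0.png

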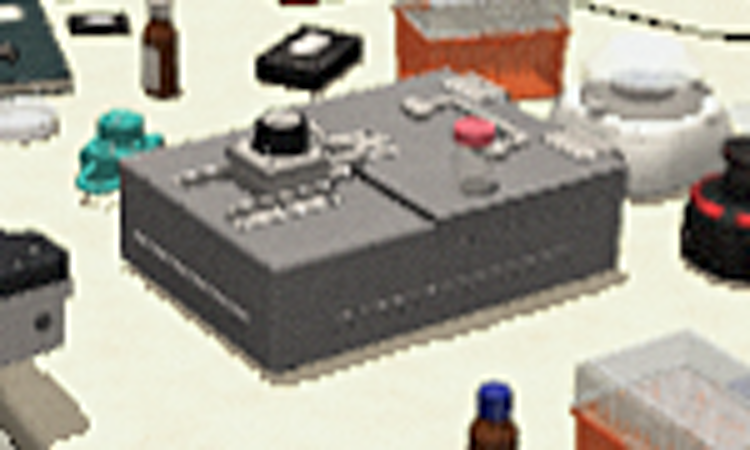

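The crop confirms it: a steel padlock with a black dial between the cheeks at crop (280,150), the pink-capped jar at (475,155), and the teal lock off to the left. I'll fit the rough box pose and plan a look from above.

Run:
```python
from cell import manip
from h import *
p=manip.camera_params("side")
for n,uv,z in [("FL",(122,165),85),("FR",(275,270),85),("FRbot",(275,375),0),("RR",(625,155),90),("jar",(475,190),90),("dialtop",(285,118),133)]:
    print(n,pix2plane(p,(190+uv[0]/5,170+uv[1]/5),z).round(1))
s=manip.read_state(); T=R.from_euler("xyz",s["eef_rot"]).as_matrix()
print(T.T@(np.array([470,-70,330])-s["eef_pos"]))
```

```text
FL [406.7  -6.4  85. ]
FR [ 442.8 -187.3   85. ]
FRbot [ 451.6 -169.2   -0. ]
RR [ 728.1 -124.2   90. ]
jar [ 605.9 -137.6   90. ]
dialtop [496.3 -74.6 133. ]
[ 441.18116893 -373.36627774 -110.64841474]
```

```bash
python3 -m creep '[[1,[0,0,-6],0],[1,[4,-4,-11],0],[1,[8,-8,-11],0],[1,[12,-11,-11],0],[1,[16,-14,-11],0],[1,[20,-17,-11],0],[1,[24,-20,-11],0],[1,[28,-24,-11],0],[1,[32,-28,-11],0],[1,[36,-31,-11],0],[1,[40,-34,-11],0],[1,[44,-37,-11],0]]' && python3 -m creep '[[1,[0,0,0],0],[1,[0,0,0],0],[1,[0,0,0],0],[1,[0,0,0],0],[1,[0,0,0],0]]'
python3 - <<'E'
from cell import manip
import pickle,cv2
p=manip.camera_params("wrist"); im=manip.camera("wrist")[:,:,::-1]
pickle.dump(p,open("w1.pkl","wb")); cv2.imwrite("pics/w1.png",im)
cv2.imwrite("pics/w1b.png",cv2.resize(im,(800,600),interpolation=cv2.INTER_CUBIC)); print(manip.read_state()["joints"],p)
E
```

```text
clock: 1.3
eef_pos: [442.8, -105.6, 329.5]
eef_rot: [3.141, -0.0, 0.233]
wrist_force: [0.7, -0.7, 0.8]
finger_gap: 94.1
finger_force: 0.0
clock: 1.8
eef_pos: [441.6, -108.5, 329.6]
eef_rot: [3.141, -0.0, 0.231]
wrist_force: [0.0, 0.4, -0.1]
finger_gap: 94.2
finger_force: 0.0
[-3.21190643e-01  1.83863061e-02  1.59320167e+00 -3.23271816e-05
  1.52970623e+00  1.01837130e+00] {'fovy': 62.21735771999926, 'cx': 253.8559379321405, 'cy': 192.61425826812263, 'k1': -0.06224864614204358, 'origin': array([511.92121114, -91.82261399, 495.66474328]), 'attitude': array([ 2.89077365e+00, -2.23393444e-04, -1.34053421e+00])}
```

View pics/w1b.png

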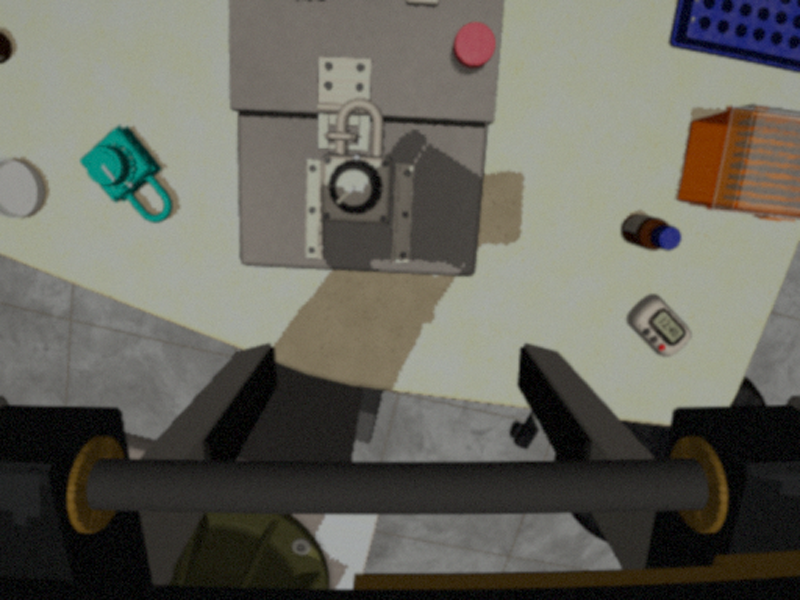

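The view from above shows the grey padlock with its dial at (354,186), the front deck corners at (241,264) and (474,274), and the lid step corners at (238,109) and (488,122). I'll enlarge the dial.

Run:
```python
import cv2
im=cv2.imread("pics/w1.png")[55:165,180:285]
cv2.imwrite("pics/w1c.png",cv2.resize(im,None,fx=5.4,fy=5.4,interpolation=cv2.INTER_CUBIC))
```

```text
(no output)
```

View pics/w1c.png

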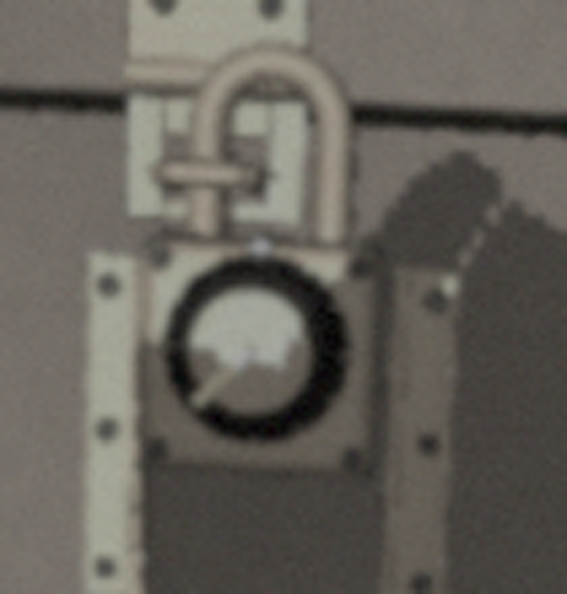

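The enlarged crop shows the steel body, its shackle through the staple at (210,172), and the diamond mark at (262,246). The dial top is centred at (250,350) and its pointer ends at (200,403), i.e. down-left, about -135°.

Run:
```python
from h import *
import pickle
p=pickle.load(open("w1.pkl","rb"))
g=lambda u,z:pix2plane(p,(180+u[0]/5.4,55+u[1]/5.4),z)[:2]
yaw=lambda a,b:np.arctan2(*(b-a)[::-1])
L=[g((108,285),87),g((105,568),87)];Rr=[g((435,298),87),g((420,585),87)]
print("cheeks",L,Rr,yaw(L[1],L[0]),yaw(Rr[1],Rr[0]),yaw(Rr[0],L[0])-np.pi/2,yaw(Rr[1],L[1])-np.pi/2)
C=[g(u,113) for u in [(160,257),(362,262),(155,450),(353,458)]]
print("body",np.mean(C,0),yaw(C[2],C[0]),yaw(C[3],C[1]),yaw(C[1],C[0])-np.pi/2,yaw(C[3],C[2])-np.pi/2)
k=1.5625
B=[pix2plane(p,(a/k,b/k),z)[:2] for a,b,z in [(241,264,85),(474,274,85),(238,109,90),(488,122,90)]]
print("box",B,yaw(B[1],B[0])-np.pi/2,yaw(B[3],B[2])-np.pi/2)
for z in (133,135): 
  d=g((250,350),z);print("dial",d,np.degrees(yaw(d,g((200,403),z))))
print("staple",g((210,172),114), "black",g((258,348),125))
```

```text
cheeks [array([501.10476171, -25.39487654]), array([436.13443192, -37.29612923])] [array([515.32759239, -99.7079659 ]), array([ 449.30061126, -111.81654285])] 0.18117123967095586 0.18137296957263782 0.18910380286071793 0.17487414238546228
body [493.93238445 -64.4350458 ] 0.1729803298656163 0.17826893502570607 0.2034343399170193 0.18837822868305487
box [array([410.87436796,  19.02596646]), array([ 447.19825464, -174.02175468]), array([532.66570448,  39.70403395]), array([ 567.02913187, -152.05508399])] 0.18598559602575748 0.17731891433194336
dial [496.07091824 -64.04729972] 148.63771775542992
dial [496.15832841 -64.20047322] 148.63771775543012
staple [529.73024804 -46.45856477] black [496.50816523 -64.99392579]
```

```bash
python3 -m creep '[[1,[3,-1.5,2],-1.7],[1,[6.32,-3.06,5],-3.4],[1,[6.32,-3.06,8],-5.1],[1,[6.32,-3.06,11],-6.8],[1,[6.32,-3.06,13],-8.5],[1,[6.32,-3.06,13],-10.2],[1,[6.32,-3.06,13],-11.9],[1,[6.32,-3.06,13],-13.6],[1,[6.32,-3.06,13],-15.3],[1,[6.32,-3.06,13],-17],[1,[6.32,-3.06,13],-18.7],[1,[6.32,-3.06,13],-20.4]]' && python3 -m creep '[[1,[0,0,0],-1.7],[1,[0,0,0],-3.4],[1,[0,0,0],-5.1],[1,[0,0,0],-6.68],[0.3,[0,0,0],-6.68],[0.3,[0,0,0],-6.68],[0.3,[0,0,0],-6.68],[0.3,[0,0,0],-6.68]]' 10
python3 - <<'E'
from cell import manip
import pickle,cv2
from h import *
p=manip.camera_params("wrist"); im=manip.camera("wrist")[:,:,::-1].copy()
s=manip.read_state(); print(s["joints"].round(3)); pickle.dump(p,open("w2.pkl","wb"));cv2.imwrite("pics/w2.png",im)
a=proj(p,[496,-64.2,133])[0];print(a)
x,y=(a-[70,60]).astype(int); x=max(x,0);y=max(y,0);print(x,y)
cv2.imwrite("pics/w2c.png",cv2.resize(im[y:y+115,x:x+140],None,fx=5,fy=5,interpolation=cv2.INTER_CUBIC))
E
```

```text
clock: 3.05
eef_pos: [496.4, -63.8, 199.5]
eef_rot: [3.142, 0.0, 2.018]
wrist_force: [0.9, -0.5, -0.1]
finger_gap: 94.0
finger_force: 0.0
clock: 3.85
eef_pos: [496.5, -63.4, 199.5]
eef_rot: [3.142, 0.0, 2.594]
wrist_force: [-0.3, 0.7, 0.8]
finger_gap: 65.4
finger_force: 0.0
[-0.2    0.208  1.684  0.     1.249 -1.224]
[252.22601143 208.07664336]
182 148
```

View pics/w2c.png

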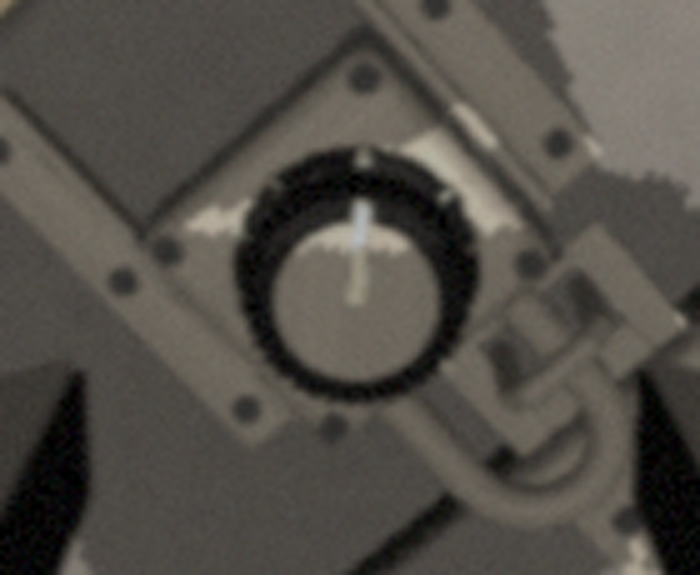

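Seen from above the dial, the top centre is (355,302) and the pointer tip (362,200). So the dial sits at the -2.36 click, about -135°. I'll descend and grip it.

```bash
python3 -m creep '[[0.3,[0,0,3],0.57],[0.3,[0,0,5.5],0.57],[0.3,[0,0,6.3],0.57],[0.3,[0,0,6.6],0.57],[0.3,[0,0,6.6],0.57],[-0.6,[0,0,6.6],0.57],[-0.6,[0,0,6.6],0.57],[-0.6,[0,0,6.6],0.57],[-0.6,[0,0,6.6],0.57],[-0.6,[0,0,6.6],0.57],[-0.6,[0,0,6.6],0.57],[-0.6,[0,0,6.6],0.57]]' 15
```

```text
clock: 5.1
eef_pos: [496.5, -63.4, 133.8]
eef_rot: [-3.142, 0.0, 2.546]
wrist_force: [-1.9, -1.3, 5.9]
finger_gap: 33.4
finger_force: 15.0
```

```bash
python3 -m creep '[[-0.6,[0,0,0],1],[-0.6,[0,0,0],2],[-0.6,[0,0,0],3],[-0.6,[0,0,0],4],[-0.6,[0,0,0],5],[-0.6,[0,0,0],6],[-0.6,[0,0,0],7],[-0.6,[0,0,0],8],[-0.6,[0,0,0],9],[-0.6,[0,0,0],10],[-0.6,[0,0,0],11],[-0.6,[0,0,0],12]]'
python3 - <<'E'
from cell import manip
s=manip.read_state();print(s["moment"],s["joints"])
E
python3 -m creep '[[-0.6,[0,0,0],1],[-0.6,[0,0,0],2],[-0.6,[0,0,0],3],[-0.6,[0,0,0],4],[-0.6,[0,0,0],5],[-0.6,[0,0,0],6],[-0.6,[0,0,0],7],[-0.6,[0,0,0],8],[-0.6,[0,0,0],9],[-0.6,[0,0,0],10],[-0.6,[0,0,0],11],[-0.6,[0,0,0],12]]'
python3 - <<'E'
from cell import manip
import cv2
s=manip.read_state();print(s["moment"],s["joints"])
im=manip.camera("wrist")[:,:,::-1]
cv2.imwrite("pics/w3.png",cv2.resize(im[150:384,100:412],None,fx=2.5,fy=2.5,interpolation=cv2.INTER_CUBIC))
E
```

```text
clock: 6.3
eef_pos: [496.3, -63.5, 133.8]
eef_rot: [-3.141, 0.0, 1.495]
wrist_force: [-4.1, -2.3, 7.3]
finger_gap: 33.4
finger_force: 15.0
[-0.45025462  0.90005147 -0.01137686] [-2.00218648e-01  2.82052315e-01  1.75632932e+00 -5.24662553e-04
  1.10340524e+00 -1.24630187e-01]
clock: 7.5
eef_pos: [496.2, -63.3, 133.8]
eef_rot: [-3.141, 0.001, 0.448]
wrist_force: [-5.2, 0.3, 8.6]
finger_gap: 33.3
finger_force: 15.0
[-0.05544562  1.15340802 -0.02667202] [-2.00016002e-01  2.81907411e-01  1.75648542e+00 -7.95898051e-05
  1.10391655e+00  9.22637965e-01]
```

```bash
python3 -m creep '[[-0.6,[0,0,0],1],[-0.6,[0,0,0],2],[-0.6,[0,0,0],3],[-0.6,[0,0,0],3],[-0.6,[0,0,0],3],[-0.6,[0,0,0],3]]'
python3 - <<'E'
from cell import manip
import cv2,pickle
s=manip.read_state();print(s["moment"],s["joints"])
p=manip.camera_params("wrist");im=manip.camera("wrist")[:,:,::-1];cv2.imwrite("pics/w3f.png",im);pickle.dump(p,open("w3.pkl","wb"))
cv2.imwrite("pics/w3.png",cv2.resize(im[150:384,100:412],None,fx=2.5,fy=2.5,interpolation=cv2.INTER_CUBIC))
E
```

```text
clock: 8.15
eef_pos: [496.4, -63.2, 133.8]
eef_rot: [-3.141, -0.0, 0.19]
wrist_force: [-3.2, 0.2, 5.7]
finger_gap: 33.6
finger_force: 15.0
[ 0.03910042  0.69791348 -0.00662719] [-1.99853655e-01  2.82097447e-01  1.75630863e+00  1.26862388e-04
  1.10319758e+00  1.18081580e+00]
```

View pics/w3.png

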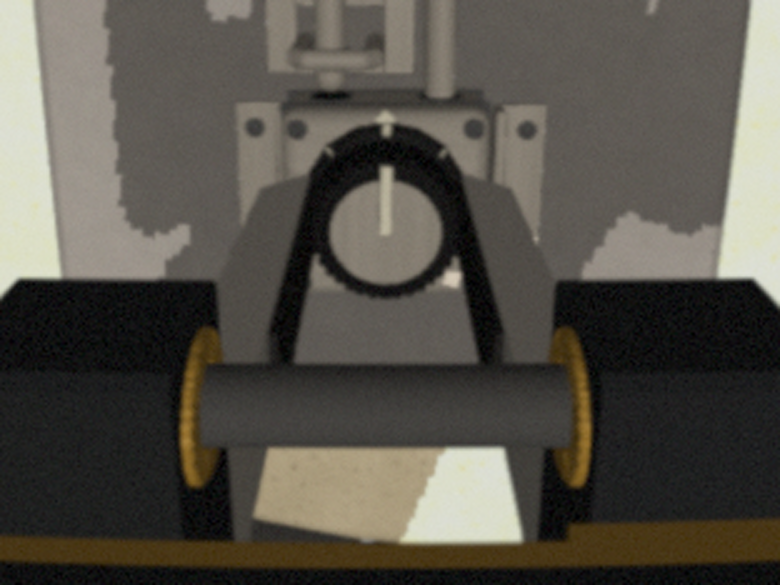

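The pointer (386,170) now stands at the diamond (386,115), and the staple is in front of the body at (335,60). I'll release the dial, lower onto the body's sides and grip them with the tips just above the cheeks.

```bash
python3 -m creep '[[0.5,[0,0,0],0],[0.5,[0,0,0],0],[0.5,[0,0,0],0],[0.5,[0,0,0],0],[0.5,[0,0,0],0],[0.5,[0,0,1],0],[0.5,[0,0,1.8],0],[0.5,[0,0,2.3],0],[0.5,[0,0,2.3],0]]' && python3 -m creep '[[0,[0,0,0],0],[0,[0,0,0],0],[0,[0,0,0],0],[0,[0,0,0],0],[0,[0,0,0],0],[0,[0,0,0],0],[0,[0,0,0],0]]' 20
python3 - <<'E'
from cell import manip
import cv2,pickle
p=manip.camera_params("wrist");im=manip.camera("wrist")[:,:,::-1];cv2.imwrite("pics/w4f.png",im)
im2=manip.camera("side")[:,:,::-1][175:225,215:290];
a=cv2.resize(im[130:300,150:362],None,fx=3,fy=3,interpolation=cv2.INTER_CUBIC)
cv2.imwrite("pics/w4.png",a); print(manip.read_state()["moment"])
E
```

```text
clock: 9.1
eef_pos: [496.0, -63.2, 109.4]
eef_rot: [-3.141, 0.002, 0.19]
wrist_force: [-0.2, 0.4, 0.9]
finger_gap: 70.4
finger_force: 0.0
clock: 9.8
eef_pos: [496.6, -63.3, 110.7]
eef_rot: [3.141, -0.0, 0.19]
wrist_force: [-0.7, 0.7, 4.1]
finger_gap: 51.8
finger_force: 20.0
[ 0.10213657  0.12976685 -0.08659979]
```

```bash
python3 -m creep '[[0,[-0.3,0.03,0],0],[0,[-0.6,0.03,0],0],[0,[-0.9,0.03,0],0],[0,[-1.2,0.03,0],0],[0,[-1.5,0.03,0],0],[0,[-1.7,0.03,0],0],[0,[-1.9,0.03,0],0],[0,[-1.9,0.03,0],0]]' && python3 -m creep '[[0,[-0.2,0,0],0],[0,[-0.4,0,0],0],[0,[-0.6,0,0],0],[0,[-0.8,0,0],0],[0,[-0.8,0,0],0]]' && python3 -m creep '[[0,[-0.2,0,0],0],[0,[-0.4,0,0],0],[0,[-0.4,0,0],0]]'
python3 - <<'E'
from cell import manip
import cv2
im=manip.camera("wrist")[:,:,::-1]
cv2.imwrite("pics/w5.png",cv2.resize(im[60:300,150:362],None,fx=2.5,fy=2.5,interpolation=cv2.INTER_CUBIC))
E
```

```text
clock: 10.7
eef_pos: [477.8, -67.3, 110.7]
eef_rot: [3.141, -0.0, 0.19]
wrist_force: [2.7, 1.0, 6.4]
finger_gap: 51.7
finger_force: 20.0
clock: 11.2
eef_pos: [470.0, -68.8, 110.7]
eef_rot: [3.141, -0.001, 0.19]
wrist_force: [3.0, 1.1, 5.3]
finger_gap: 51.6
finger_force: 20.0
clock: 11.5
eef_pos: [466.2, -69.5, 110.7]
eef_rot: [3.141, -0.001, 0.19]
wrist_force: [3.8, -0.1, 4.9]
finger_gap: 51.9
finger_force: 20.0
```

View pics/w5.png

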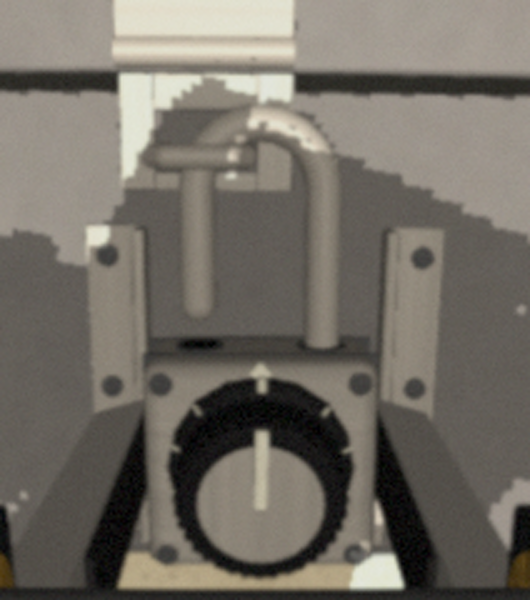

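The shackle is drawing out: toe end at (200,315), its hole at (200,345), bend on the staple at (205,155), so s is about 15 mm. I'll keep pulling gently to the stop.

```bash
python3 -m creep '[[0,[-0.2,0,0],0],[0,[-0.4,0,0],0],[0,[-0.4,0,0],0]]' && python3 -m creep '[[0,[-0.15,0,0],0],[0,[-0.15,0,0],0],[0,[-0.15,0,0],0]]' && python3 -m creep '[[0,[-0.1,0,0],0],[0,[-0.1,0,0],0]]'
```

```text
clock: 11.85
eef_pos: [462.3, -70.3, 110.7]
eef_rot: [3.141, -0.001, 0.19]
wrist_force: [4.7, 0.9, 4.6]
finger_gap: 51.5
finger_force: 20.0
clock: 12.15
eef_pos: [460.9, -70.5, 110.7]
eef_rot: [3.141, -0.001, 0.19]
wrist_force: [5.5, 0.2, 4.9]
finger_gap: 51.8
finger_force: 20.0
clock: 12.35
eef_pos: [460.0, -70.7, 110.7]
eef_rot: [3.141, -0.001, 0.19]
wrist_force: [6.2, 1.1, 3.9]
finger_gap: 51.4
finger_force: 20.0
```

```bash
python3 -m creep '[[0,[-0.1,0,0],0],[0,[-0.1,0,0],0]]' && python3 -m creep '[[0,[-0.1,0,0],0],[0,[-0.1,0,0],0]]' && python3 -m creep '[[0,[-0.1,0,0],0],[0,[-0.1,0,0],0]]'
python3 - <<'E'
from cell import manip
import cv2
im=manip.camera("wrist")[:,:,::-1]
cv2.imwrite("pics/w6.png",cv2.resize(im[60:300,150:362],None,fx=2.5,fy=2.5,interpolation=cv2.INTER_CUBIC))
E
```

```text
clock: 12.55
eef_pos: [459.1, -70.9, 110.7]
eef_rot: [3.141, -0.001, 0.19]
wrist_force: [5.9, 0.6, 4.2]
finger_gap: 51.8
finger_force: 20.0
clock: 12.75
eef_pos: [458.3, -71.0, 110.7]
eef_rot: [3.141, -0.002, 0.19]
wrist_force: [7.0, 1.1, 2.8]
finger_gap: 51.8
finger_force: 20.0
clock: 12.95
eef_pos: [457.9, -71.1, 110.7]
eef_rot: [3.141, -0.003, 0.19]
wrist_force: [14.4, 2.1, -1.4]
finger_gap: 51.6
finger_force: 20.0
```

View pics/w6.png

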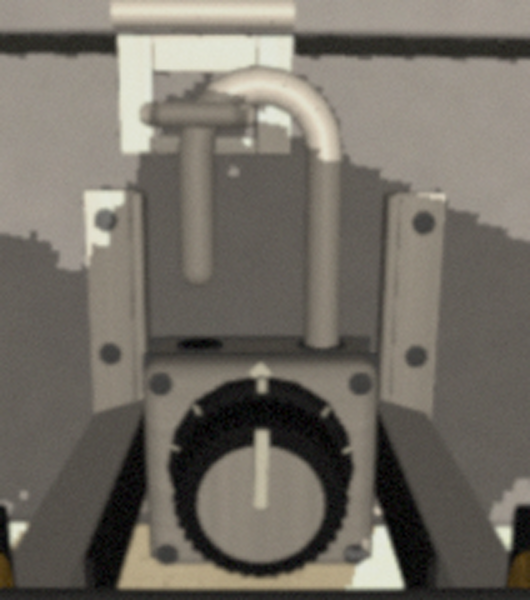

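It is at the stop: the force jumped to 14 N, with the toe end (198,280) well clear of its hole (200,345). Now forward 43 mm, so the staple stands in the gap.

```bash
python3 -m creep '[[0,[0.4,0,0],0],[0,[0.8,0,0],0],[0,[1.2,0,0],0],[0,[1.6,0,0],0],[0,[2.0,0,0],0],[0,[2.4,0,0],0],[0,[2.8,0,0],0],[0,[3.2,0,0],0],[0,[3.6,0,0],0],[0,[3.9,0,0],0],[0,[4.1,0,0],0],[0,[4.1,0,0],0]]' && python3 -m creep '[[0,[0.1,0,0],0],[0,[0.2,0,0],0],[0,[0.2,0,0],0]]'
python3 - <<'E'
from cell import manip
import cv2
im=manip.camera("wrist")[:,:,::-1]
cv2.imwrite("pics/w7.png",cv2.resize(im[60:300,150:362],None,fx=2.5,fy=2.5,interpolation=cv2.INTER_CUBIC))
E
```

```text
clock: 14.2
eef_pos: [495.3, -63.9, 110.7]
eef_rot: [-3.141, 0.005, 0.19]
wrist_force: [-13.5, -1.8, 18.3]
finger_gap: 52.0
finger_force: 20.0
clock: 14.5
eef_pos: [497.1, -63.5, 110.7]
eef_rot: [-3.141, 0.005, 0.19]
wrist_force: [-13.4, -2.3, 19.2]
finger_gap: 51.8
finger_force: 20.0
```

View pics/w7.png

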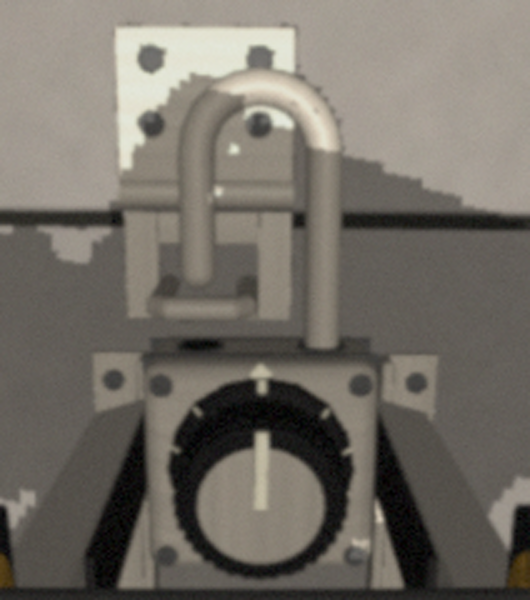

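The staple's top bar is at (205,307), the toe end at (200,283) and the hole at (200,345). I'll work out the gap numerically.

Run:
```python
from cell import manip
from h import *
p=manip.camera_params("wrist"); s=manip.read_state(); T=R.from_euler("xyz",s["eef_rot"]).as_matrix()
for n,u,z in [("hole",(200,345),99),("toe",(200,284),99),("stapletop",(205,307),112),("faceedge",(260,352),113)]:
    X=pix2plane(p,(150+u[0]/2.5,60+u[1]/2.5),z); print(n,(T.T@(X-s["eef_pos"])).round(1))
```

```text
hole [ 23.5 -14.   11.6]
toe [ 37.9 -13.7  11.5]
stapletop [ 35.5 -11.8  -1.5]
faceedge [25.8 -0.1 -2.4]
```

Staple centre is 12 mm in front of the face, the gap's middle is 7 mm, so I go 5 mm further forward, then lift.

```bash
python3 -m creep '[[0,[0.15,0,0],0],[0,[0.3,0,0],0],[0,[0.45,0,0],0],[0,[0.5,0,0],0],[0,[0.5,0,0],0]]'
python3 - <<'E'
from cell import manip
print(manip.read_state()["wrist_force"])
E
python3 -m creep '[[0,[0,0,-0.1],0],[0,[0,0,-0.2],0],[0,[0,0,-0.3],0],[0,[0,0,-0.4],0],[0,[0,0,-0.5],0],[0,[0,0,-0.5],0]]' 30
python3 - <<'E'
from cell import manip
import cv2
im=manip.camera("wrist")[:,:,::-1]
cv2.imwrite("pics/w8.png",cv2.resize(im[60:300,150:362],None,fx=2.5,fy=2.5,interpolation=cv2.INTER_CUBIC))
E
```

```text
clock: 15.05
eef_pos: [502.0, -62.6, 110.7]
eef_rot: [-3.141, 0.005, 0.19]
wrist_force: [-14.5, -2.3, 19.1]
finger_gap: 51.8
finger_force: 20.0
[-14.49811661  -2.25203587  19.06800651]
clock: 15.65
eef_pos: [503.9, -62.1, 115.5]
eef_rot: [-3.142, 0.0, 0.19]
wrist_force: [-0.1, 0.1, -3.6]
finger_gap: 51.7
finger_force: 30.0
```

View pics/w8.png

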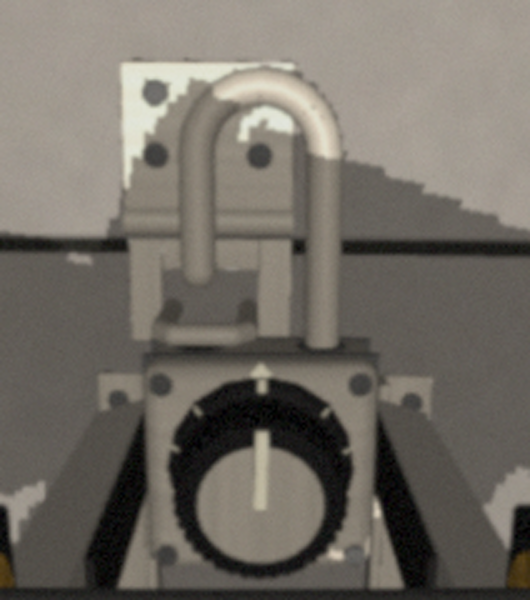

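The staple bar (205,333) stands between toe end (198,280) and body, and the only load is the padlock's weight (3.6 N). I'll move back 1.5 mm to centre it and lift.

```bash
python3 -m creep '[[0,[-0.15,0,0],0],[0,[-0.15,0,-0.3],0],[0,[-0.15,0,-0.7],0],[0,[-0.15,0,-1.2],0],[0,[-0.15,0,-1.7],0]]' && python3 -m creep '[[0,[0,0,-0.6],0],[0,[0,0,-1.4],0],[0,[0,0,-2.4],0],[0,[0,0,-3.6],0],[0,[0,0,-4.8],0],[0,[0,0,-6],0],[0,[0,0,-7],0],[0,[0,0,-7.7],0],[0,[0,0,-8],0],[0,[0,0,-8],0],[0,[0,0,-8],0],[0,[0,0,-8],0]]'
python3 - <<'E'
from cell import manip
import cv2
im=manip.camera("wrist")[:,:,::-1]
cv2.imwrite("pics/w9.png",cv2.resize(im,(800,600)))
print(manip.read_state()["qd"])
E
```

```text
clock: 16.2
eef_pos: [502.5, -62.4, 133.1]
eef_rot: [3.141, -0.0, 0.19]
wrist_force: [-0.4, -0.0, -3.9]
finger_gap: 52.0
finger_force: 30.0
clock: 17.4
eef_pos: [502.3, -62.4, 212.0]
eef_rot: [-3.141, 0.001, 0.19]
wrist_force: [1.2, -0.5, -3.1]
finger_gap: 51.9
finger_force: 30.0
[ 0.00070953 -0.0015483  -0.0029007  -0.00012427  0.00127993 -0.00125475]
```

View pics/w9.png

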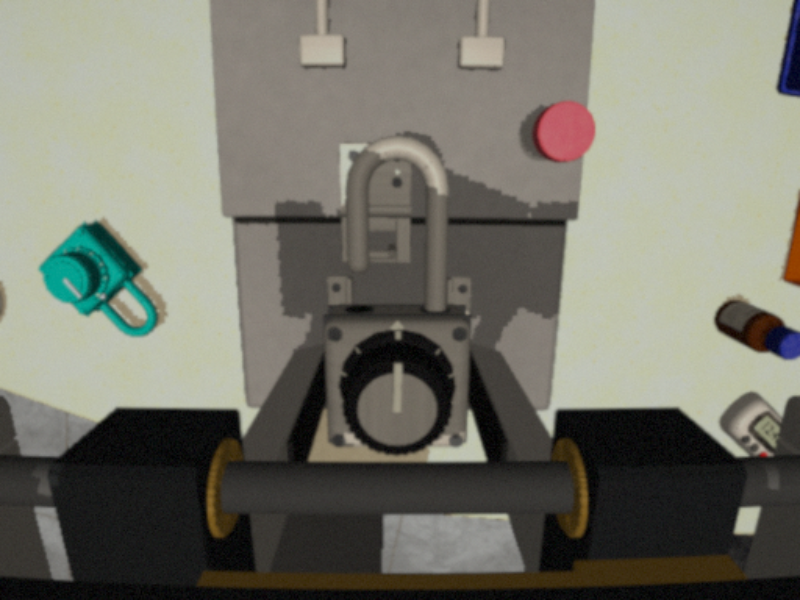

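The padlock hangs in the gripper with its dial up. Its shackle is open (toe end (358,265), hole (360,308)), it is clear of the staple, and the jar (565,130) is undisturbed.

```bash
python3 -c "
from cell import manip
print(manip.sign_off())"
```

```text
the job is handed in; nothing more can be done
None
```

I opened the padlock, unhooked it from the staple and handed the job in with it held dial up, shackle open, about 10 cm above the deck; the hand-in call returned no verdict.

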